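# Make up a one-kilo tonewood bundle on the dial scale

## Task

Make up a one-kilo bundle of tonewood on the dial scale, starting from the maple billet that already lies on its pan: lift blanks out of the slanted rack and set them down gently on the pan until the red pointer comes to rest inside the green sector. The billet's weight is not known, so read the dial and choose the blanks that make up the difference. Keep the billet on the pan, leave the blanks you do not need standing in the rack, and do not disturb the other things on the bench.

Things in the scene. Friction and masses are not known exactly. Their poses are not given: they have to be found in the camera images.
- scale: Cream spring dial scale, fixed: body 210 x 200 mm, a steel pan on top (165 mm above the bench when empty), a sloping round dial, 132 mm across, on its +x side. Origin: underside centre, below the pan's centre. x towards the dial, z up. The pan rides level on a 400 N/m spring, sinking 24.5 mm per kg, and swings for about a second after a load.
- pan_top (a point): Centre of the pan's flat upper surface (moves down with the pan; axes as scale). The pan is 230 mm in x by 240 mm in y, with a rim 3 mm thick and 6 mm high round its edge.
- dial_center (a point): Centre of the dial, on its face, which slopes 45 deg and looks to the scale's +x and up. Black marks every 100 g, longer every 500 g; zero at the dial's upper edge; one full turn is 2 kg. A green sector marks 0.95 to 1.05 kg at the lower edge (half a turn from zero).
- scale_pointer (a joint): Angle of the red pointer, rad: 0 with the pan empty, growing clockwise (seen facing the dial) in proportion to the load, 3.1416 at 1 kg (so 3.1416 per kg). The green sector is 2.985 to 3.299.
- scale_pan (a joint): How far the pan has sunk from empty, m: 0.0245 per kg, bottom stop at 0.055.
- billet: Maple neck billet lying on the pan along its -y edge (about 78 mm from the pan centre, long side along x), 170 (x) x 60 (y) x 56 (z) mm, pale wood; origin at the centre of its underside. Its weight differs every time, about 320 to 510 g: read it from the dial.
- rack: Plywood rack, fixed, 150 (x) x 470 (y) mm, four slanted slots side by side along its y. Origin: underside centre, z up. In each slot a blank stands leaning 28 deg from vertical, top towards the rack's -y, its 110 mm side along the rack's x. Slot floors at y = -156, -52, 52, 156 mm, 35 mm above the bench; 56 mm between neighbours' faces.
- rack_slot (a point): Middle of the floor of the slot at the rack's y = -52 mm (axes as the rack). A slot's two boards follow the lean and reach 52 mm (under side) and 40 mm (upper side) up the blank, measured along it, with 8 mm of play in all; low rails close its ends. So a blank comes out along its own lean.
- spruce: Spruce blank, pale cream, 110 (x) x 36 (y, thickness) x 96 (z, height) mm, about 180 g (within 3 %). Origin: centre of its 110 x 36 underside, z along its height. Any of the four slots; too wide to grip but across its 36 mm thickness; the upper 44 mm stand free of the slot's boards.
- mahogany: Mahogany blank, warm orange-brown, 110 (x) x 36 (y, thickness) x 96 (z, height) mm, about 240 g (within 3 %). Origin: centre of its 110 x 36 underside, z along its height. Any of the four slots; too wide to grip but across its 36 mm thickness; the upper 44 mm stand free of the slot's boards.
- rosewood: Rosewood blank, dark chocolate brown, 110 (x) x 36 (y, thickness) x 96 (z, height) mm, about 300 g (within 3 %). Origin: centre of its 110 x 36 underside, z along its height. Any of the four slots; too wide to grip but across its 36 mm thickness; the upper 44 mm stand free of the slot's boards.
- ebony: Ebony blank, black, 110 (x) x 36 (y, thickness) x 96 (z, height) mm, about 420 g (within 3 %). Origin: centre of its 110 x 36 underside, z along its height. Any of the four slots; too wide to grip but across its 36 mm thickness; the upper 44 mm stand free of the slot's boards.
- wax_tin: Bystander: short yellow-banded tin, 72 mm across, 55 mm high; origin at its underside or centre.
- sanding_block: Bystander: cork sanding block on an orange pad, 110 x 64 x 36 mm; origin at its underside or centre.
- plane: Bystander: small steel hand plane with dark wooden knob and handle, 165 x 46 x 75 mm; origin at its underside or centre.
- chisel: Bystander: yellow-handled blade lying flat, 210 mm long; origin at its underside or centre.
- mallet: Bystander: wooden mallet lying on its side, head 70 x 125 x 76 mm; origin at its underside or centre.
- glue_jar: Bystander: jar with a red cap, 68 mm across, 95 mm high; origin at its underside or centre.
- brush: Bystander: flat brush lying down, 190 mm long; origin at its underside or centre.
Mind the look-alikes: they are no part of the job. What is shaped like the rosewood but purple is not meant. Leave any turquoise look-alike of the mahogany alone.

How it is judged:
By the outcome, as a careful person would: the job done as asked, in the order asked, and still so for the second after the job is handed in, with the robot touching nothing.
It also fails if it takes over 69 s, if anything falls off the work surface, if the arm or the gripper's body presses on something with over 40 N, if the wrist force passes 120 N, or if a joint passes its speed limit or range.

## Robot

A 6-joint arm with a two-finger parallel gripper is mounted at the origin on the work surface. World frame = base frame: x ahead of the robot, y to its left, z up, the work surface at z = 0. Lengths are in mm, angles in rad, forces in N, time in s.
With the tool pointing down it reaches from about 350 to 775 mm from the base axis. Payload 7.3 kg.
Tool frame: the origin (TCP) lies midway between the tips of the shut fingers; the grasp point (between the pads) lies 19 mm behind it; z points along the fingers, y is the line along which they close (so a half turn about z gives the same grasp; the last joint's range is limited). The gripper opens to 92 mm and grips with 3 to 60 N. Pads are 19 mm wide; open, the fingers measure 130 mm over their backs; the gripper's body (75 mm by 190 mm) begins 47 mm behind the grasp point.
Start: joints at [1.034, 0.342, 1.524, -0, 1.275, -0.146], TCP at [199.975, 485.443, 226.741] pointing down, gripper open.
Joint ranges: [-2.53, 2.53], [-0.77, 2.02], [0.04, 2.7], [-1, 4.14], [0.28, 2.66], [-3.11, 3.11]. Speed limits (rad/s): [2.57, 2.57, 3.14, 3.14, 3.14, 3.14].

## Interface

Orientations are given as [roll, pitch, yaw] about the fixed x, y, z axes, in that order (R = Rz(yaw) Ry(pitch) Rx(roll)).
In Python, from plant import bot gives the robot as it stands.
- The arm moves only by the tool servo_tool, never from a script. Its argument "deltas" is a list of rows, each a list of 2 entries, a list of its own where there are three numbers: the shift along the tool's x, y, z in m, then the turn, a rotation vector about the tool's x, y, z in degrees. A call has 1 to 20 rows; each row shifts and turns the commanded pose from where the row before left it, along the tool's axes as they then stand; what a row does not reach is not made up. A row lasts 1/8 s, in which the tool goes at most 62.5 mm and 10.7 degrees, less where a joint would pass 70% of its speed; a pose out of reach is approached as far as the arm can. A call with a gripper value outside its range is refused whole. "fingers" is the opening, from 0 (shut) to 1 (fully open), set as the call begins (left out, the last holds). The fingers move at their own pace and stop on an object; the grip force is fixed at half the most. Time passes only in rows, so rows that do not move let the fingers close. It gives the time, the measured TCP pose, the force, the opening and the grip force at its end, in the units of the state.
- bot.get_obs(): the state, without advancing time (a new reading comes with each control period).
- bot.capture(name): name is "side" or "top" or "wrist"; returns the picture (384x512x3 uint8, red, green, blue); there is no depth.
- bot.camera_model(name): a dict with "mtx" (3x3 intrinsics, pixels), "xyz" and "rotation" of the camera in the world. Camera axes: x right, y down, z forward; pixel columns grow to the right and rows downward; lengths in mm; the calibration is good to about 2 mm. A picture is of the moment at which its call begins: read the wrist's pose just before it. camera_model takes no time and is no camera call; for the wrist camera it gives the pose at the moment of the call.
- bot.close_job(): hands the job in; it is judged then, once.
The state is a dict: "time": time; "joint_positions": joint angles; "dq": joint speeds; "tau": joint torques, N m; "tool_pos": TCP position; "tcp_rot": TCP orientation; "contact_force": force on the tool from outside, world axes, zero at the start; "moment": the same for the moment, N m; "grip_width": finger opening in mm; "finger_force": force on a finger pad.
Only numpy, scipy, OpenCV 4.12 (cv2) and the standard library are available. Lean on these libraries where they do the work, as an engineer would, in place of code of your own. Each camera call takes 0.05 s, during which the arm holds its last target. There are 200 camera calls.

## Working session

There is one attempt and no reset: what is moved stays moved. The work goes in short steps, Python scripts to look and compute and a tool call to move; the robot and the scene stay as the last step left them, time stands still between calls to the robot, and variables do not carry over. Pictures are saved under pics/ and viewed, at most 11 in all, crops included, and the job is handed in when it is done.

Besides the shell and the picture viewer there is one more tool, called after "Emit:" as name(argument=value, ...) on one line, values as JSON. servo_tool: Moves the arm, as the interface text tells. Its arguments: {"type":"object","properties":{"deltas":{"type":"array"},"fingers":{"type":"number"}},"required":["deltas"]}

```bash
mkdir -p pics; ls
python3 - <<'E'
from plant import bot
import cv2
for n in("side","top"):
    cv2.imwrite(f"pics/{n}0.png",bot.capture(n)[:,:,::-1]); m=bot.camera_model(n); print(n,m)
o=bot.get_obs(); print(o)
E
```

```text
pics
side {'mtx': array([[405.1514184 ,   0.        , 253.07497549],
       [  0.        , 405.1514184 , 200.53257274],
       [  0.        ,   0.        ,   1.        ]]), 'xyz': array([-175.09371285,  945.17043747, 1435.95795409]), 'rotation': array([-2.43345872,  0.00440967, -2.48443944])}
top {'mtx': array([[368.92234343,   0.        , 254.00791299],
       [  0.        , 368.92234343, 191.97923625],
       [  0.        ,   0.        ,   1.        ]]), 'xyz': array([ 273.57239907,   53.96427504, 1436.4858954 ]), 'rotation': array([-2.95543221e+00, -1.31738151e-03, -1.54623526e+00])}
{'time': 0.1, 'joint_positions': array([ 1.03401459e+00,  3.42662389e-01,  1.52489838e+00, -2.73741608e-05,
        1.27541239e+00, -1.46039491e-01]), 'dq': array([-0.0008642 , -0.00061693, -0.003488  , -0.00015448,  0.00104803,
       -0.00034759]), 'tau': array([ 1.99054593e-03, -4.32002413e+01, -2.44695157e+01,  7.21337646e-02,
        5.26502717e-02, -2.38981647e-05]), 'tool_pos': array([199.78076709, 485.11564357, 226.1176837 ]), 'tcp_rot': array([-3.14022304e+00, -1.74993275e-04,  2.75085828e+00]), 'contact_force': array([0.84318956, 0.08114258, 0.69864886]), 'moment': array([-0.02177553, -0.02033923, -0.00121475]), 'finger_force': 0.0, 'grip_width': 91.7707955515787}
```

View pics/side0.png

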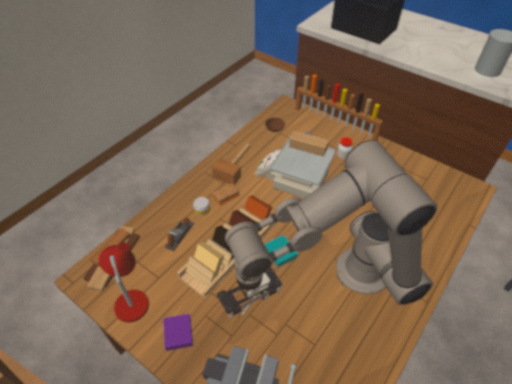

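View pics/top0.png

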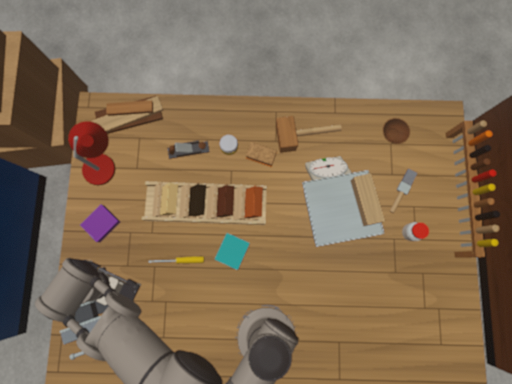

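Top view: rack at about (205,202), with spruce, ebony, rosewood and mahogany running left to right. The scale is at about (342,208), with its dial at (328,167). I'll enlarge both.

Run:
```python
import cv2,numpy as np
a=cv2.imread("pics/top0.png")
r=cv2.resize(a[172:232,136:276],None,fx=5.7,fy=5,interpolation=3)
s=cv2.resize(a[148:252,296:392],None,fx=3,fy=2.85,interpolation=3)
d=cv2.resize(a[150:186,300:354],None,fx=8,fy=8,interpolation=3)
c=np.zeros((600,800,3),np.uint8)
c[:300,:798]=cv2.resize(r,(798,300)); c[300:596,:288]=s[:296]; c[300:588,300:732]=d
cv2.imwrite("pics/crop1.png",c)
```

```text
(no output)
```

View pics/crop1.png

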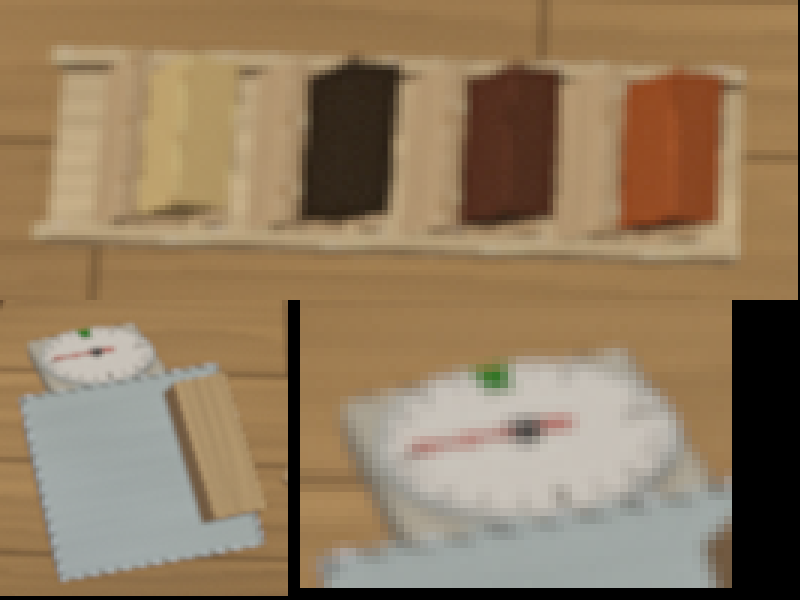

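Top crop: the rack's +y is to the left with the blanks leaning right (world -y), and mahogany is at the -y end. The pointer points left and slightly down from its hub, so a bit under half a kilo. Next I'll fit the poses and the dial angle.

```bash
cat > h.py <<'E'
import numpy as np,cv2
from scipy.spatial.transform import Rotation as Ro
from scipy.optimize import least_squares,minimize
def proj(m,P):
    R=Ro.from_euler('xyz',m['rotation']).as_matrix()
    p=(np.atleast_2d(P)-m['xyz'])@R@np.array(m['mtx']).T
    return p[:,:2]/p[:,2:]
def ray(m,uv,z):
    R=Ro.from_euler('xyz',m['rotation']).as_matrix()
    d=R@np.linalg.inv(m['mtx'])@np.r_[uv,1]; return m['xyz']+d*(z-m['xyz'][2])/d[2]
def pose(q,L,z=0): # x,y,yaw
    return np.atleast_2d(L)@Ro.from_euler('z',q[2]).as_matrix().T+[q[0],q[1],z]
E
python3 - <<'E'
from plant import bot
from h import *
m=bot.camera_model("top"); a=cv2.imread("pics/top0.png")
uv=np.array([(303.3,183.1),(367.7,170.8),(384.3,232.2),(316.7,246.2)])
L=np.array([(115,120,160),(115,-120,160),(-115,-120,160),(-115,120,160)],float)
s=least_squares(lambda q:(proj(m,pose(q,L))-uv).ravel(),[350,-200,.2],x_scale=[10,10,.1])
print("scale",s.x,s.fun.round(1)); q=s.x
# dial: hub & pointer tip & green
hub=np.array([300+225/8,150+130/8]);tip=np.array([300+110/8,150+150/8]);gr=np.array([300+191/8,150+77/8])
# centre unknown: solve on 45deg plane, local (c+ r*sin*...) up-axis of dial
def dial(p): # x0,z0,ang,len,ang_g
    e_up=np.array([-1,0,1])/2**.5; e_r=np.array([0,1,0.]) # right for viewer facing dial
    pt=lambda a,r:np.array([p[0],0,p[1]])+r*(np.cos(a)*e_up+np.sin(a)*e_r)
    return pose(q,[pt(0,0),pt(p[2],p[3]),pt(np.pi,60)])
for z0 in (60,80,100):
  f=lambda p:(proj(m,dial([p[0],z0,p[1],p[2]]))[:2]-np.array([hub,tip])).ravel()
  d=least_squares(f,[160,1.4,45],x_scale=[10,.1,10]);print(z0,d.x,"g",d.x[1]/np.pi*1000,d.fun.round(1),"green pred",proj(m,dial([d.x[0],z0,d.x[1],d.x[2]]))[2],gr)
# rack: coloured masks of mahogany and rosewood, spruce, ebony -> hull fit
hsv=cv2.cvtColor(a,cv2.COLOR_BGR2HSV)
import itertools
u=np.array([0,-np.sin(.4887),np.cos(.4887)]);t=np.array([0,np.cos(.4887),np.sin(.4887)])
def bl(y,lo=50): return np.array([np.array([0,y,35])+[x,0,0]+h*u+k*t for x in(-55,55) for h in (lo,96) for k in(-18,18)])
obs={}
# visible corners measured from crop (crop/5.7+136, /5+172): ridge-top, right-top, right-bottom, left-bottom
k=lambda x,y:(x/5.7+136,y/5+172)
M={-156:[(680,68),(722,80),(715,222),(676,226)],-52:[(517,64),(558,76),(552,215),(510,224)],52:[(355,56),(398,70),(390,212)],156:[(190,54),(235,68),(228,208)]}
P=[];U=[]
for y,c in M.items():
    o=np.array([0,y,35.])
    C=[o+96*u+18*t+[55,0,0],o+96*u-18*t+[55,0,0],o+96*u-18*t-[55,0,0],o+96*u+18*t-[55,0,0]]
    P+=C[:len(c)];U+=[k(*z) for z in c]
P=np.array(P);U=np.array(U)
s=least_squares(lambda q:(proj(m,pose(q,P))-U).ravel(),[350,200,0],x_scale=[10,10,.1],loss='soft_l1')
print("rack",s.x);print((proj(m,pose(s.x,P))-U).round(1).tolist())
for y in M: print(y,"top centre",pose(s.x,np.array([0,y,35])+96*u))
E
```

```text
scale [ 4.66501315e+02 -2.53989654e+02  2.18728250e-01] [-1.  -0.7  0.4 -1.1  0.4  1.1  0.2  0.6]
60 [176.0130976    1.62384117  47.54390578] g 516.8846994304362 [-2.2  0.5  0.  -0. ] green pred [321.47226523 159.31243598] [323.875 159.625]
80 [171.91901463   1.6107305   51.86727663] g 512.7114415834957 [-0.9  0.2  0.   0. ] green pred [322.63030984 158.91509567] [323.875 159.625]
100 [167.83170317   1.59942037  56.1996892 ] g 509.11131746443596 [ 0.4 -0.1  0.   0. ] green pred [323.82104068 158.50474559] [323.875 159.625]
rack [ 4.88878839e+02  2.42463430e+02 -1.36996711e-02]
[[-0.7, 0.6], [0.6, -0.6], [0.8, 0.9], [-1.1, -0.8], [-0.8, 0.3], [1.0, -0.8], [0.6, 1.2], [-1.2, -1.5], [-1.0, 0.8], [0.8, -0.7], [0.3, 0.7], [-0.7, 0.1], [1.1, -1.4], [-0.0, 0.4]]
-156 top centre [[486.12433293  41.41236643 119.76261695]]
-52 top centre [[487.54905416 145.40260717 119.76261695]]
52 top centre [[488.97377538 249.39284791 119.76261695]]
156 top centre [[490.39849661 353.38308866 119.76261695]]
```

Billet reads about 510 g, which makes spruce + rosewood likely. I need a sharper reading, so I'll check the gripper body extents in the pictures, the wrist camera offset, and IK to a dial-viewing pose.

Run:
```python
from plant import bot
from h import *
o=bot.get_obs();T=Ro.from_euler('xyz',o['tcp_rot']).as_matrix();p=o['tool_pos']
w=bot.camera_model("wrist");Rw=Ro.from_euler('xyz',w['rotation']).as_matrix()
print("wrist cam in tool",T.T@(w['xyz']-p),"\n",(T.T@Rw).round(3),w['mtx'][0,0])
out=[]
for n in("side","top"):
    a=cv2.imread(f"pics/{n}0.png");m=bot.camera_model(n)
    S=5;c=proj(m,p).ravel();x0,y0=np.maximum((c-[40,55]).astype(int),0)
    b=cv2.resize(a[y0:y0+80,x0:x0+79],None,fx=S,fy=S,interpolation=3)
    for z,col in((-66,(0,255,0)),(0,(0,0,255))):
        ex=(37.5,95) if z else (9.5,65)
        L=np.array([(sx*ex[0],sy*ex[1],z) for sx,sy in((1,1),(1,-1),(-1,-1),(-1,1))])
        u=((proj(m,L@T.T+p)-[x0,y0]+.5)*S).astype(int)
        cv2.polylines(b,[u.reshape(-1,1,2)],True,col,1)
    out.append(cv2.resize(b,(395,400)))
cv2.imwrite("pics/grip.png",np.hstack(out))
```

```text
wrist cam in tool [  76.46055492   -0.65411541 -157.42638539] 
 [[-0.    -0.959 -0.283]
 [ 1.    -0.     0.001]
 [-0.001 -0.283  0.959]] 275.4884682383815
```

View pics/grip.png

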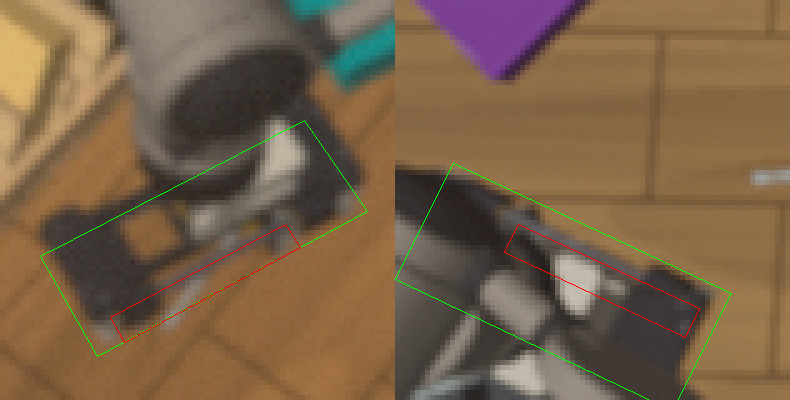

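```bash
cat >> h.py <<'E'
def down(yaw): return Ro.from_euler('z',yaw)*Ro.from_euler('x',np.pi)
def plan(p,R,wps,step=60.,ang=10.4):
    """rows (tool-frame, m/deg, rounded) from p,R through wps [(pos,Rot[,step])]"""
    rows=[];p=np.array(p,float)
    for w in wps:
        q,S=np.array(w[0],float),w[1]; st=w[2] if len(w)>2 else step
        n=max(1,int(np.ceil(np.linalg.norm(q-p)/st)),int(np.ceil(np.degrees((R.inv()*S).magnitude())/ang)))
        for k in range(n,0,-1):
            d=np.round(R.inv().apply((q-p)/k)/1000,3); r=np.round(np.degrees((R.inv()*S).as_rotvec())/k,1)
            rows.append([d.tolist(),r.tolist()])
            p=p+R.apply(d*1000);R=R*Ro.from_rotvec(np.radians(r))
    s=str(rows).replace(' ','').replace('.0,',',').replace('.0]',']').replace('-0,','0,').replace('-0]','0]')
    print(len(rows),s); return p,R
def cur(bot):
    o=bot.get_obs(); return o['tool_pos'],Ro.from_euler('xyz',o['tcp_rot']),o
E
python3 - <<'E'
from plant import bot
from h import *
p,R,o=cur(bot)
plan(p,R,[(p+[20,-40,80],R),((610,-222,260),down(.2))])
E
```

```text
17 [[[-0.017,-0.015,-0.04],[0,0,0]],[[-0.017,-0.014,-0.04],[0,0,0]],[[-0.041,-0.031,0.003],[0,0,9.7]],[[-0.046,-0.024,0.003],[0,0,9.7]],[[-0.049,-0.016,0.003],[0,0,9.8]],[[-0.051,-0.007,0.003],[0,0,9.7]],[[-0.051,0.001,0.003],[0,0,9.8]],[[-0.051,0.01,0.003],[0,0,9.7]],[[-0.048,0.019,0.003],[0,0,9.8]],[[-0.044,0.026,0.003],[0,0,9.7]],[[-0.039,0.034,0.003],[0,0,9.8]],[[-0.033,0.04,0.003],[0,0,9.7]],[[-0.026,0.045,0.003],[0,0,9.8]],[[-0.018,0.048,0.003],[0,0,9.7]],[[-0.009,0.05,0.004],[0,0,9.8]],[[-0.001,0.052,0.003],[0,0,9.7]],[[0.008,0.051,0.004],[0.1,0.1,9.8]]]
```

Emit:
servo_tool(deltas=[[[-0.017, -0.015, -0.04], [0, 0, 0]], [[-0.017, -0.014, -0.04], [0, 0, 0]], [[-0.041, -0.031, 0.003], [0, 0, 9.7]], [[-0.046, -0.024, 0.003], [0, 0, 9.7]], [[-0.049, -0.016, 0.003], [0, 0, 9.8]], [[-0.051, -0.007, 0.003], [0, 0, 9.7]], [[-0.051, 0.001, 0.003], [0, 0, 9.8]], [[-0.051, 0.01, 0.003], [0, 0, 9.7]], [[-0.048, 0.019, 0.003], [0, 0, 9.8]], [[-0.044, 0.026, 0.003], [0, 0, 9.7]], [[-0.039, 0.034, 0.003], [0, 0, 9.8]], [[-0.033, 0.04, 0.003], [0, 0, 9.7]], [[-0.026, 0.045, 0.003], [0, 0, 9.8]], [[-0.018, 0.048, 0.003], [0, 0, 9.7]], [[-0.009, 0.05, 0.004], [0, 0, 9.8]], [[-0.001, 0.052, 0.003], [0, 0, 9.7]], [[0.008, 0.051, 0.004], [0.1, 0.1, 9.8]], [[0, 0, 0], [0, 0, 0]], [[0, 0, 0], [0, 0, 0]]])

```text
time: 2.48
tool_pos: [609.6, -221.9, 259.0]
tcp_rot: [-3.138, -0.0, 0.2]
contact_force: [-0.4, 0.0, -0.8]
grip_width: 91.6
finger_force: 0.0
```

Run:
```python
from plant import bot
from h import *
import json
p,R,o=cur(bot);m=bot.camera_model("wrist")
a=bot.capture("wrist")[:,:,::-1];cv2.imwrite("pics/w1raw.png",a)
np.savez("w1.npz",**m)
print(o['time'],p,o['tcp_rot'],o['joint_positions'],proj(m,[630,-217,100]))
cv2.imwrite("pics/w1.png",cv2.resize(a,None,fx=1.5,fy=1.5,interpolation=3))
```

```text
2.475 [ 609.64162535 -221.92018667  258.96296941] [-3.13825652e+00 -4.37596490e-04  1.99854122e-01] [-0.46856812  0.5615589   1.08292067  0.00289689  1.49883754  0.90216258] [[254.76161911 161.56171454]]
```

View pics/w1.png

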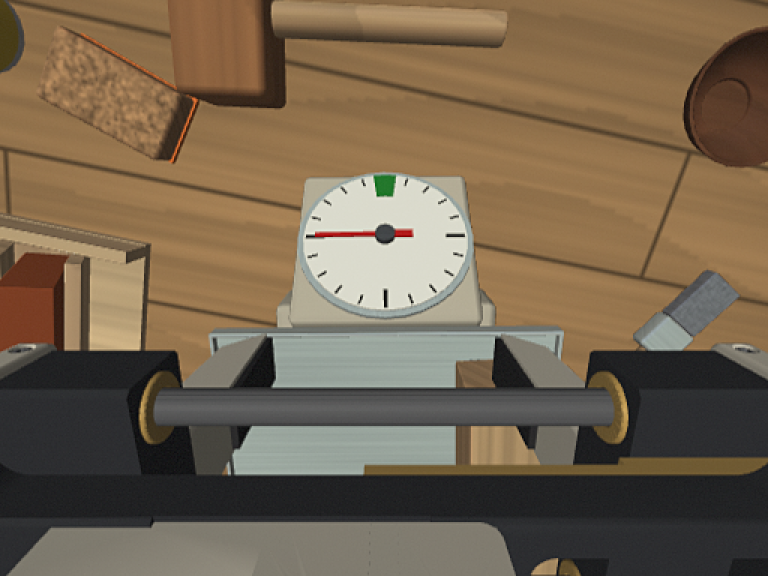

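The wrist view shows the dial clearly: hub at (384,233), pointer tip at (314,234), practically on the 500 g mark at (313,236). I'll measure it to sub-pixel.

Run:
```python
from h import *
a=cv2.imread("pics/w1raw.png").astype(float);m=dict(np.load("w1.npz"))
b,g,r=a[...,0],a[...,1],a[...,2]
msk=np.zeros(r.shape);msk[110:215,195:320]=1
w=np.clip(r-np.maximum(g,b)-60,0,None)*msk
ys,xs=np.nonzero(w);W=w[ys,xs]
for lo,hi in((205,275),(208,248)):
    k=(xs>lo)&(xs<hi);c=np.polyfit(xs[k],ys[k],1,w=np.sqrt(W[k]));print("red line",c,np.polyval(c,[209,256,274]))
# dark ticks
d=((r+g+b)/3<110)*msk
n,lab,st,ce=cv2.connectedComponentsWithStats(d.astype(np.uint8))
print([(ce[i].round(1).tolist(),int(st[i,4])) for i in range(1,n) if 2<=st[i,4]<80])
G=((g>r+40)&(g>b+40))*msk;yy,xx=np.nonzero(G);print("green",xx.mean(),yy.mean())
# disc->angle through scale yaw fit: dial plane
q=[466.5,-254,.2187]
def dp(p,a,rr):
    e=np.array([-1,0,1])/2**.5;n=np.array([1,0,1])/2**.5
    return pose([p[0],p[1],p[2]],np.array([168,0,p[3]])+n*p[6 if len(p)>6 else 4]*0+rr*(np.cos(a)[:,None]*e+np.sin(a)[:,None]*np.array([0,1,0])))
print("tilt check below")
ticks=np.array([ce[i] for i in range(1,n) if 2<=st[i,4]<40])
def res(p):
    A=np.arange(20)*np.pi/10
    u=proj(m,pose([p[0],p[1],p[2]],np.array([168,0,100])+p[3]*(np.cos(A)[:,None]*np.array([-1,0,1])/2**.5+np.sin(A)[:,None]*np.array([0,1,0]))))
    dd=np.linalg.norm(ticks[:,None]-u[None],axis=2).min(1);return np.minimum(dd,3)
f=least_squares(res,[466.5,-254,.2,58],x_scale=[5,5,.02,2],diff_step=1e-3);print(f.x,f.fun.round(2))
p=f.x
# pointer angle: line in image whose direction matches (through raised hub)
def ptr(z):
    A=z[0];h=z[1];n=np.array([1,0,1])/2**.5;c=np.array([168,0,100])+h*n
    v=np.cos(A)*np.array([-1,0,1])/2**.5+np.sin(A)*np.array([0,1,0])
    u=proj(m,pose(p[:3],np.array([c+52*v,c-15*v])));return u[:,1]-np.polyval(PC,u[:,0])
k=(xs>208)&(xs<248);PC=np.polyfit(xs[k],ys[k],1,w=np.sqrt(W[k]))
z=least_squares(ptr,[1.57,2.]).x;print("angle",z,"g",z[0]/np.pi*1000)
```

```text
red line [-1.56033542e-02  1.59296491e+02] [156.03539039 155.30203274 155.02117237]
red line [-2.07227872e-02  1.60450350e+02] [156.1192873  155.1453163  154.77230613]
[([232.0, 117.0], 7), ([238.5, 116.0], 2), ([270.3, 120.8], 6), ([309.0, 118.5], 2), ([241.8, 121.7], 6), ([228.7, 126.3], 7), ([283.7, 125.7], 7), ([218.0, 134.5], 6), ([294.0, 134.2], 5), ([197.5, 138.3], 27), ([210.0, 145.0], 3), ([302.5, 144.3], 6), ([316.6, 161.3], 40), ([197.0, 155.5], 2), ([303.2, 156.5], 25), ([196.0, 159.5], 2), ([304.0, 169.0], 3), ([207.5, 170.5], 6), ([307.5, 170.0], 2), ([318.0, 184.3], 23), ([214.3, 182.4], 7), ([298.7, 181.4], 7), ([225.2, 192.2], 9), ([287.9, 191.6], 7), ([256.5, 198.5], 24), ([299.2, 196.0], 4), ([240.0, 198.8], 8), ([273.3, 198.7], 9), ([295.0, 199.3], 3), ([280.5, 207.5], 2), ([269.5, 210.1], 18), ([246.5, 211.0], 6), ([256.5, 212.0], 2)]
green 256.1027027027027 123.0972972972973
tilt check below
[ 4.665e+02 -2.540e+02  2.000e-01  5.800e+01] [3. 3. 3. 3. 3. 3. 3. 3. 3. 3. 3. 3. 3. 3. 3. 3. 3. 3. 3. 3. 3. 3. 3. 3.
 3. 3. 3. 3. 3. 3. 3. 3.]
angle [ 1.54482139 11.79760124] g 491.7319217844675
```

Reading relative to the ticks gives about 497 g, so 503 g is needed. Mahogany + rosewood (540 g) gives about 1037 g, which is inside the green. Taken from the -y end inwards, both are free of the neighbour that would foul the gripper body. I'll go to the mahogany standoff and refine the pose with the wrist camera.

```bash
cat >> h.py <<'E'
PH=np.radians(28);U=np.array([0,-np.sin(PH),np.cos(PH)]);TT=np.array([0,np.cos(PH),np.sin(PH)])
def lean(yaw): return Ro.from_euler('z',yaw)*Ro.from_euler('x',np.pi+PH)
E
python3 - <<'E'
from plant import bot
from h import *
p,R,o=cur(bot)
plan(p,R,[((570,-110,300),down(.1)),((486,5,195),lean(-.014))])
E
```

```text
6 [[[-0.006,-0.039,-0.013],[-0.1,0,1.9]],[[-0.007,-0.039,-0.014],[0,0,1.9]],[[-0.008,-0.038,-0.013],[-0.1,-0.1,2]],[[-0.024,-0.041,0.035],[9.3,0.5,2.1]],[[-0.026,-0.034,0.041],[9.4,0.6,2.1]],[[-0.027,-0.026,0.045],[9.3,0.5,2.2]]]
```

Emit:
servo_tool(deltas=[[[-0.006, -0.039, -0.013], [-0.1, 0, 1.9]], [[-0.007, -0.039, -0.014], [0, 0, 1.9]], [[-0.008, -0.038, -0.013], [-0.1, -0.1, 2]], [[-0.024, -0.041, 0.035], [9.3, 0.5, 2.1]], [[-0.026, -0.034, 0.041], [9.4, 0.6, 2.1]], [[-0.027, -0.026, 0.045], [9.3, 0.5, 2.2]], [[0, 0, 0], [0, 0, 0]], [[0, 0, 0], [0, 0, 0]]], fingers=0.74)

```text
time: 3.52
tool_pos: [487.4, 3.8, 196.4]
tcp_rot: [-2.656, -0.003, -0.015]
contact_force: [0.4, -0.4, 0.9]
grip_width: 67.9
finger_force: 0.0
```

Run:
```python
from plant import bot
from h import *
p,R,o=cur(bot);m=bot.camera_model("wrist")
a=np.ascontiguousarray(bot.capture("wrist")[:,:,::-1]);cv2.imwrite("pics/w2raw.png",a);np.savez("w2.npz",**m)
print(o['time'],p,o['tcp_rot'])
q=[488.88,242.46,-.0137]
for y in(-156,-52):
    L=np.array([np.array([x,y,35])+96*U+k*TT for x,k in((55,18),(55,-18),(-55,-18),(-55,18))])
    uv=proj(m,pose(q,L));print(uv.round(1).tolist())
    cv2.polylines(a,[uv.astype(int).reshape(-1,1,2)],True,(0,255,0),1)
cv2.imwrite("pics/w2.png",cv2.resize(a,None,fx=1.5,fy=1.5,interpolation=3))
```

```text
3.525 [487.371609     3.77489469 196.43079651] [-2.65648184 -0.00331563 -0.01470124]
[[236.8, 139.6], [278.1, 139.6], [275.4, 253.2], [238.8, 253.2]]
[[151.4, 135.2], [186.0, 135.2], [192.6, 232.5], [161.3, 232.5]]
```

View pics/w2.png

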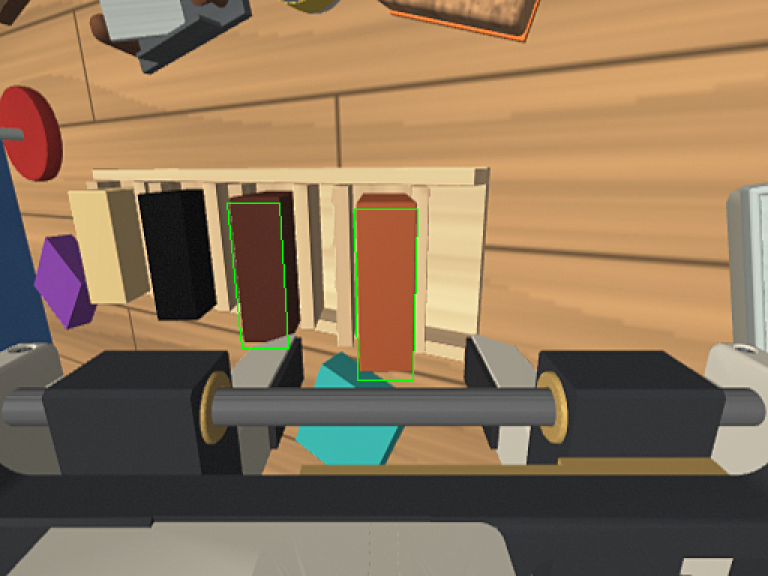

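Mahogany's top face is seen at (357,207)-(417,207)-(413,371)-(357,371), close to the prediction but a bit shorter. I'll refine its position from those corners.

Run:
```python
from plant import bot
from h import *
m=dict(np.load("w2.npz"))
uv=np.array([(357,207),(417,207.5),(414,371),(357.5,371.5)])/1.5
uv2=np.array([(230,203),(281,199),(288,340),(243,343)])/1.5
for y,o in((-156,uv),(-52,uv2)):
    def f(d):
        L=np.array([np.array([x,y,35])+96*U+k*TT for x,k in((55,18),(55,-18),(-55,-18),(-55,18))])+[d[0],0,0]+d[1]*TT+d[2]*U
        return (proj(m,pose([488.88,242.46,-.0137+d[3]],L))-o).ravel()
    s=least_squares(f,[0,0,0,0],x_scale=[1,1,1,.01]);print(s.x.round(3),s.fun.round(1))
    q=[488.88,242.46,-.0137+s.x[3]]
    print("top centre",pose(q,np.array([0,y,35])+96*U+[s.x[0],0,0]+s.x[1]*TT+s.x[2]*U),q[2])
```

```text
[ 1.3970e+00 -3.7500e-01 -1.0308e+01 -4.0000e-03] [ 0.1 -0.1 -0.1 -0.3 -1.2  0.4  1.2 -0. ]
top centre [[486.70339996  45.90607016 110.48546919]] -0.018180294756889096
[ 6.510e-01  2.719e+00 -1.306e+01 -4.000e-03] [-0.  -1.4 -0.8  1.4  0.5  1.1  0.4 -1. ]
top centre [[487.9445463  153.92520328 109.5081968 ]] -0.017913617499116966
```

Run:
```python
from plant import bot
from h import *
p,R,o=cur(bot)
top=np.array([486.9,41.2,119.8]);L=lean(-.016)
plan(p,R,[(top+10*U,L,30),(top-38*U,L,16)])
```

```text
6 [[[-0.001,0.001,0.025],[0.1,-0.1,0.1]],[[0,0.001,0.025],[0.1,0,0]],[[-0.001,0.001,0.026],[0,-0.1,0.1]],[[0,0,0.016],[0,0,0]],[[0,0,0.016],[0,0,0]],[[0,0,0.016],[0,0,0]]]
```

Emit:
servo_tool(deltas=[[[-0.001, 0.001, 0.025], [0.1, -0.1, 0.1]], [[0, 0.001, 0.025], [0.1, 0, 0]], [[-0.001, 0.001, 0.026], [0, -0.1, 0.1]], [[0, 0, 0.016], [0, 0, 0]], [[0, 0, 0.016], [0, 0, 0]], [[0, 0, 0.016], [0, 0, 0]], [[0, 0, 0], [0, 0, 0]]])

```text
time: 4.45
tool_pos: [484.7, 60.3, 83.6]
tcp_rot: [-2.65, 0.006, -0.016]
contact_force: [0.0, -0.3, 0.3]
grip_width: 67.8
finger_force: 0.0
```

Emit:
servo_tool(deltas=[[[0, 0, 0], [0, 0, 0]], [[0, 0, 0], [0, 0, 0]], [[0, 0, 0], [0, 0, 0]], [[0, 0, 0], [0, 0, 0]], [[0, 0, 0], [0, 0, 0]], [[0, 0, 0], [0, 0, 0]]], fingers=0.2)

```text
time: 5.2
tool_pos: [485.2, 60.8, 85.3]
tcp_rot: [-2.648, 0.004, -0.017]
contact_force: [0.4, 5.6, 5.0]
grip_width: 36.0
finger_force: 30.0
```

Emit:
servo_tool(deltas=[[[0, 0, -0.02], [0, 0, 0]], [[0, 0, -0.03], [0, 0, 0]], [[0, 0, -0.03], [0, 0, 0]], [[0, 0, -0.03], [0, 0, 0]], [[0, 0, 0], [0, 0, 0]]])

```text
time: 5.82
tool_pos: [485.5, 6.7, 182.3]
tcp_rot: [-2.652, 0.001, -0.019]
contact_force: [0.0, -0.1, -2.8]
grip_width: 35.7
finger_force: 29.9
```

Run:
```python
from plant import bot
from h import *
m=dict(np.load("w1.npz"))
A=ray(m,np.array([211,332])/1.5,158.8);B=ray(m,np.array([562,329.5])/1.5,158.8)
print(A,B,np.linalg.norm(A-B)); d=A-B;yaw=np.arctan2(-d[0],d[1]);c=(A+B)/2-115*np.array([np.cos(yaw),np.sin(yaw),0]);print("scale",c,yaw)
p,R,o=cur(bot);print(p,o['tcp_rot'],o['grip_width'],o['contact_force'])
```

```text
[ 557.74644301 -114.76476055  158.8       ] [ 606.46917539 -344.60182184  158.8       ] 234.94463047961793
scale [ 469.607847   -253.53194954  158.8       ] 0.2088956022865189
[485.48172762   6.70037158 182.27891901] [-2.65221084e+00  1.34426365e-03 -1.88347849e-02] 35.72420704255278 [ 2.63793901e-03 -1.17635859e-01 -2.78543620e+00]
```

Run:
```python
from plant import bot
from h import *
p,R,o=cur(bot)
D=down(.213)
plan(p,R,[((475,-40,255),Ro.from_euler('z',.07)*Ro.from_euler('x',np.pi+.2)),((449.4,-168,240),D,50),((449.4,-168,216),D,12)])
```

```text
8 [[[-0.005,0.004,-0.043],[-8.3,-0.8,-2.4]],[[-0.006,0.009,-0.042],[-8.3,-0.8,-2.4]],[[-0.011,0.042,-0.003],[-3.8,-0.3,-2.7]],[[-0.013,0.042,-0.001],[-3.8,-0.3,-2.8]],[[-0.016,0.041,0.002],[-3.8,-0.3,-2.7]],[[0,0,0.008],[0,0,0]],[[0,0,0.008],[0,0,0]],[[0,0,0.008],[0,0,0]]]
```

Emit:
servo_tool(deltas=[[[-0.005, 0.004, -0.043], [-8.3, -0.8, -2.4]], [[-0.006, 0.009, -0.042], [-8.3, -0.8, -2.4]], [[-0.011, 0.042, -0.003], [-3.8, -0.3, -2.7]], [[-0.013, 0.042, -0.001], [-3.8, -0.3, -2.8]], [[-0.016, 0.041, 0.002], [-3.8, -0.3, -2.7]], [[0, 0, 0], [0, 0, 0]], [[0, 0, 0.008], [0, 0, 0]], [[0, 0, 0.008], [0, 0, 0]], [[0, 0, 0.006], [0, 0, 0]], [[0, 0, 0], [0, 0, 0]], [[0, 0, 0], [0, 0, 0]]])

```text
time: 7.2
tool_pos: [449.0, -166.9, 216.9]
tcp_rot: [-3.139, 0.003, 0.214]
contact_force: [-0.0, -0.2, -1.2]
grip_width: 35.9
finger_force: 29.9
```

Run:
```python
from plant import bot
from h import *
a=bot.capture("wrist")[:,:,::-1]
b=bot.capture("side")[:,:,::-1][120:220,230:363]
cv2.imwrite("pics/p1.png",np.hstack([cv2.resize(a,(400,300)),cv2.resize(b,(400,300),interpolation=3)]))
p,R,o=cur(bot);print(p,o['tcp_rot'],o['contact_force'],o['moment'])
```

```text
[ 448.96316689 -167.04735911  217.05101775] [-3.13911862  0.00320558  0.21426646] [ 0.47425065 -0.60717271 -1.85546069] [-0.06404014  0.14766982 -0.02723017]
```

View pics/p1.png

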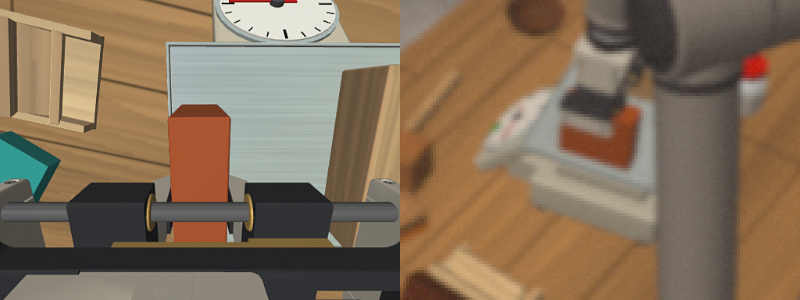

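The blank hangs upright over the pan's +y side, with the billet clear. I'll nudge it 6 mm inward and lower it.

Emit:
servo_tool(deltas=[[[0, 0.006, 0], [0, 0, 0]], [[0, 0, 0.003], [0, 0, 0]], [[0, 0, 0.003], [0, 0, 0]], [[0, 0, 0.002], [0, 0, 0]], [[0, 0, 0.002], [0, 0, 0]], [[0, 0, 0.002], [0, 0, 0]], [[0, 0, 0], [0, 0, 0]], [[0, 0, 0], [0, 0, 0]], [[0, 0, 0], [0, 0, 0]]])

```text
time: 8.43
tool_pos: [450.0, -172.9, 204.9]
tcp_rot: [-3.139, 0.004, 0.214]
contact_force: [-1.9, -1.5, 0.6]
grip_width: 36.1
finger_force: 29.9
```

Emit:
servo_tool(deltas=[[[0, 0, 0], [0, 0, 0]], [[0, 0, 0], [0, 0, 0]], [[0, 0, 0], [0, 0, 0]], [[0, 0, 0], [0, 0, 0]], [[0, 0, -0.01], [0, 0, 0]], [[0, 0, -0.03], [0, 0, 0]], [[0, 0, -0.05], [0, 0, 0]], [[0, 0, -0.02], [0, 0, 0]], [[0, 0, 0], [0, 0, 0]]], fingers=0.66)

```text
time: 9.55
tool_pos: [451.1, -173.4, 316.7]
tcp_rot: [-3.142, 0.001, 0.214]
contact_force: [-0.6, -0.1, -0.7]
grip_width: 60.6
finger_force: 0.0
```

Run:
```python
from plant import bot
from h import *
p,R,o=cur(bot);print(p,o['grip_width'],o['time'])
a=bot.capture("wrist")[:,:,::-1];cv2.imwrite("pics/w3raw.png",a);np.savez("w3.npz",**bot.camera_model("wrist"))
L=lean(-.016);top=np.array([487.4,145.6,119.8])
plan(p,R,[((478,-40,290),Ro.from_euler('z',.07)*Ro.from_euler('x',np.pi+.2)),(top+55*U,L),(top+10*U,L,30),(top-38*U,L,16)])
```

```text
[ 451.08583745 -173.37167445  316.68392763] 60.64091919912728 9.55
12 [[[0.018,-0.042,0.009],[3.8,0.3,2.7]],[[0.016,-0.041,0.012],[3.8,0.3,2.8]],[[0.015,-0.042,0.014],[3.8,0.3,2.7]],[[0.005,-0.033,0.038],[4.1,0.4,1.2]],[[0.004,-0.03,0.04],[4.2,0.4,1.2]],[[0.003,-0.027,0.042],[4.1,0.4,1.1]],[[0.003,-0.024,0.044],[4.2,0.4,1.2]],[[0,0,0.022],[0,0,0]],[[-0.001,0,0.023],[0,0,0]],[[0,0,0.016],[0,0,0]],[[0,0,0.016],[0,0,0]],[[0,0,0.016],[0,0,0]]]
```

View pics/w3raw.png

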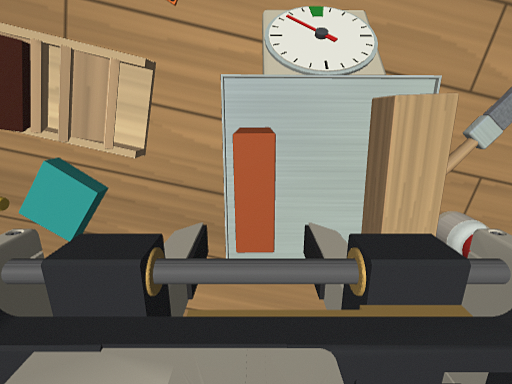

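Mahogany stands upright at (254,190) and the billet is unmoved. Next, rosewood.

Emit:
servo_tool(deltas=[[[0.018, -0.042, 0.009], [3.8, 0.3, 2.7]], [[0.016, -0.041, 0.012], [3.8, 0.3, 2.8]], [[0.015, -0.042, 0.014], [3.8, 0.3, 2.7]], [[0.005, -0.033, 0.038], [4.1, 0.4, 1.2]], [[0.004, -0.03, 0.04], [4.2, 0.4, 1.2]], [[0.003, -0.027, 0.042], [4.1, 0.4, 1.1]], [[0.003, -0.024, 0.044], [4.2, 0.4, 1.2]], [[0, 0, 0], [0, 0, 0]], [[0, 0, 0], [0, 0, 0]]], fingers=0.74)

```text
time: 10.72
tool_pos: [486.6, 119.6, 166.7]
tcp_rot: [-2.651, 0.004, -0.016]
contact_force: [0.0, 0.2, 0.5]
grip_width: 68.2
finger_force: 0.0
```

Run:
```python
from plant import bot
from h import *
p,R,o=cur(bot);m=bot.camera_model("wrist")
a=bot.capture("wrist")[:,:,::-1];cv2.imwrite("pics/w4raw.png",a)
print(p,o['tcp_rot'],o['grip_width'],o['time'])
top=np.array([487.4,145.6,119.8]);C=Ro.from_euler('z',-.016)
L=np.array([top+C.apply(np.array([x,0,0])+k*TT) for x,k in((53,16),(53,-16),(-53,-16),(-53,16))])
uv=proj(m,L);print(uv.round(1).tolist())
# row profile through top face: brightness edges
g=cv2.cvtColor(a.copy(),cv2.COLOR_BGR2GRAY)
r=int(uv[:,1].mean())-15;print(r,g[r,int(uv[:,0].min())-14:int(uv[:,0].max())+16:2].tolist(),int(uv[:,0].min())-14)
L=lean(-.016)
plan(p,R,[(top+10*U,L,30),(top-38*U,L,16)])
```

```text
[486.64067016 119.57870485 166.68045022] [-2.65137857  0.004222   -0.01557378] 68.20955876444324 10.725
[[232.0, 142.9], [274.2, 142.8], [272.0, 266.2], [235.1, 266.2]]
189 [178, 184, 185, 184, 189, 119, 83, 62, 56, 54, 57, 59, 58, 57, 55, 57, 54, 57, 57, 56, 54, 54, 57, 55, 58, 59, 56, 56, 47, 173, 198, 196, 195, 144, 209, 205] 218
5 [[[0,0,0.022],[0,0.1,0]],[[0.001,-0.001,0.022],[-0.1,0.1,-0.1]],[[0,0,0.016],[0,0,0]],[[0,0,0.016],[0,0,0]],[[-0.001,0,0.016],[0,0,0]]]
```

Emit:
servo_tool(deltas=[[[0, 0, 0.022], [0, 0.1, 0]], [[0, 0, 0.022], [0, 0, 0]], [[0, 0, 0.016], [0, 0, 0]], [[0, 0, 0.016], [0, 0, 0]], [[0, 0, 0.016], [0, 0, 0]], [[0, 0, 0], [0, 0, 0]]])

```text
time: 11.52
tool_pos: [486.3, 164.1, 84.6]
tcp_rot: [-2.65, 0.005, -0.016]
contact_force: [0.3, -0.1, -0.0]
grip_width: 67.8
finger_force: 0.0
```

Emit:
servo_tool(deltas=[[[0, 0, 0], [0, 0, 0]], [[0, 0, 0], [0, 0, 0]], [[0, 0, 0], [0, 0, 0]], [[0, 0, 0], [0, 0, 0]], [[0, 0, 0], [0, 0, 0]], [[0, 0, 0], [0, 0, 0]]], fingers=0.2)

```text
time: 12.28
tool_pos: [487.2, 164.2, 86.3]
tcp_rot: [-2.649, 0.002, -0.017]
contact_force: [-1.3, 4.3, 5.7]
grip_width: 36.1
finger_force: 30.0
```

Emit:
servo_tool(deltas=[[[0, 0, -0.02], [0, 0, 0]], [[0, 0, -0.03], [0, 0, 0]], [[0, 0, -0.03], [0, 0, 0]], [[0, 0, -0.03], [0, 0, 0]], [[0, 0, 0], [0, 0, 0]], [[0, 0, 0], [0, 0, 0]]])

```text
time: 13.02
tool_pos: [485.6, 111.9, 181.2]
tcp_rot: [-2.65, 0.005, -0.017]
contact_force: [0.6, 0.7, -3.1]
grip_width: 36.1
finger_force: 30.0
```

Run:
```python
from plant import bot
from h import *
p,R,o=cur(bot);print(p,o['contact_force'])
D=down(.213)
x,y=468-6*np.sin(.213),-254+6*np.cos(.213)
plan(p,R,[((478,20,300),Ro.from_euler('z',.05)*Ro.from_euler('x',np.pi+.25)),((x,y,300),D),((x,y,211),D,15)])
```

```text
[485.61378491 111.86144048 181.19742078] [ 0.55952045  0.72556899 -3.05655749]
14 [[[-0.002,0.008,-0.049],[-4.6,-0.4,-1.2]],[[-0.003,0.012,-0.049],[-4.6,-0.4,-1.2]],[[-0.003,0.017,-0.047],[-4.6,-0.3,-1.3]],[[-0.005,0.052,-0.013],[-2.9,-0.2,-1.9]],[[-0.007,0.052,-0.011],[-2.9,-0.3,-1.8]],[[-0.008,0.052,-0.008],[-2.8,-0.2,-1.9]],[[-0.01,0.052,-0.005],[-2.9,-0.3,-1.8]],[[-0.013,0.053,-0.003],[-2.8,-0.2,-1.9]],[[0,0,0.015],[0,0,0]],[[0,0,0.015],[0,0,0]],[[0,0,0.015],[0,0,0]],[[0,0,0.015],[0,0,0]],[[0,0,0.015],[0,0,0]],[[0,0,0.014],[0,0,0]]]
```

Run:
```python
from plant import bot
from h import *
p,R,o=cur(bot)
D=down(.213)
x,y=468-8*np.sin(.213),-254+8*np.cos(.213)
plan(p,R,[((478,20,325),Ro.from_euler('z',.05)*Ro.from_euler('x',np.pi+.25)),((x,y,328),D),((x,y,211),D,20)])
```

```text
14 [[[-0.002,0.004,-0.057],[-4.6,-0.4,-1.2]],[[-0.003,0.009,-0.056],[-4.6,-0.4,-1.2]],[[-0.003,0.014,-0.055],[-4.6,-0.3,-1.3]],[[-0.005,0.051,-0.014],[-2.9,-0.2,-1.9]],[[-0.007,0.052,-0.011],[-2.9,-0.3,-1.8]],[[-0.009,0.052,-0.008],[-2.8,-0.2,-1.9]],[[-0.01,0.052,-0.006],[-2.9,-0.3,-1.8]],[[-0.012,0.051,-0.004],[-2.8,-0.2,-1.9]],[[0,0,0.02],[0,0,0]],[[0,0,0.019],[0,0,0]],[[0,0,0.02],[0,0,0]],[[0,0,0.019],[0,0,0]],[[0,0,0.02],[0,0,0]],[[0,0,0.019],[0,0,0]]]
```

Emit:
servo_tool(deltas=[[[-0.002, 0.004, -0.057], [-4.6, -0.4, -1.2]], [[-0.003, 0.009, -0.056], [-4.6, -0.4, -1.2]], [[-0.003, 0.014, -0.055], [-4.6, -0.3, -1.3]], [[-0.005, 0.051, -0.014], [-2.9, -0.2, -1.9]], [[-0.007, 0.052, -0.011], [-2.9, -0.3, -1.8]], [[-0.009, 0.052, -0.008], [-2.8, -0.2, -1.9]], [[-0.01, 0.052, -0.006], [-2.9, -0.3, -1.8]], [[-0.012, 0.051, -0.004], [-2.8, -0.2, -1.9]], [[0, 0, 0], [0, 0, 0]], [[0, 0, 0], [0, 0, 0]]])

```text
time: 14.28
tool_pos: [466.3, -245.0, 328.1]
tcp_rot: [-3.138, -0.001, 0.214]
contact_force: [0.3, 1.0, -3.0]
grip_width: 35.8
finger_force: 30.0
```

Run:
```python
from plant import bot
from h import *
a=bot.capture("wrist")[:,:,::-1];m=bot.camera_model("wrist")
cv2.imwrite("pics/w5raw.png",a);np.savez("w5.npz",**m)
p,R,o=cur(bot);print(p,o['tcp_rot'],o['time'])
c=a[0:260,100:440];cv2.imwrite("pics/w5.png",cv2.resize(c,None,fx=2.2,fy=2.2,interpolation=3))
```

```text
[ 466.45158678 -244.81072685  328.53350073] [-3.13899842e+00 -1.00705123e-03  2.14724361e-01] 14.325
```

View pics/w5.png

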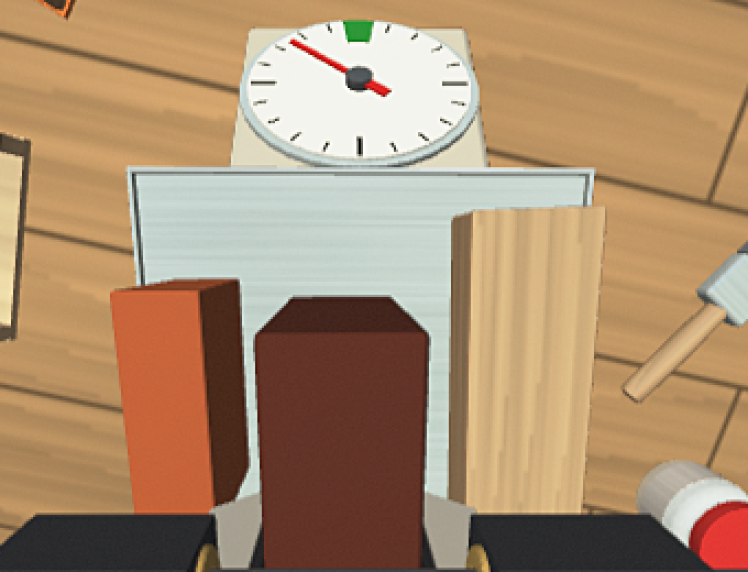

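The pointer reads about 740 g, as expected. Rosewood hangs midway between mahogany and billet, so I'll lower it.

Emit:
servo_tool(deltas=[[[0, 0, 0.02], [0, 0, 0]], [[0, 0, 0.02], [0, 0, 0]], [[0, 0, 0.02], [0, 0, 0]], [[0, 0, 0.02], [0, 0, 0]], [[0, 0, 0.02], [0, 0, 0]], [[0, 0, 0.015], [0, 0, 0]], [[0, 0, 0], [0, 0, 0]], [[0, 0, 0], [0, 0, 0]]])

```text
time: 15.32
tool_pos: [467.1, -246.0, 215.4]
tcp_rot: [3.141, -0.003, 0.214]
contact_force: [-0.3, -0.6, -3.5]
grip_width: 35.5
finger_force: 30.0
```

Emit:
servo_tool(deltas=[[[0, 0, 0.003], [0, 0, 0]], [[0, 0, 0.003], [0, 0, 0]], [[0, 0, 0.003], [0, 0, 0]], [[0, 0, 0.002], [0, 0, 0]], [[0, 0, 0.002], [0, 0, 0]], [[0, 0, 0], [0, 0, 0]], [[0, 0, 0], [0, 0, 0]], [[0, 0, 0], [0, 0, 0]]])

```text
time: 16.32
tool_pos: [466.7, -246.2, 201.8]
tcp_rot: [3.141, -0.002, 0.214]
contact_force: [-0.3, 0.2, -0.8]
grip_width: 35.7
finger_force: 30.0
```

Part of the weight is now carried by the pan. About 3 mm more, then release.

Emit:
servo_tool(deltas=[[[0, 0, 0.002], [0, 0, 0]], [[0, 0, 0.001], [0, 0, 0]], [[0, 0, 0], [0, 0, 0]], [[0, 0, 0], [0, 0, 0]], [[0, 0, 0], [0, 0, 0]]])

```text
time: 16.95
tool_pos: [466.8, -246.1, 198.8]
tcp_rot: [3.141, -0.002, 0.214]
contact_force: [1.3, 1.0, -0.2]
grip_width: 35.7
finger_force: 30.0
```

Emit:
servo_tool(deltas=[[[0, 0, 0], [0, 0, 0]], [[0, 0, 0], [0, 0, 0]], [[0, 0, 0], [0, 0, 0]], [[0, 0, 0], [0, 0, 0]], [[0, 0, -0.01], [0, 0, 0]], [[0, 0, -0.03], [0, 0, 0]], [[0, 0, -0.04], [0, 0, 0]], [[0, 0, -0.04], [0, 0, 0]], [[0, 0, 0], [0, 0, 0]], [[0, 0, 0], [0, 0, 0]], [[0, 0, 0], [0, 0, 0]], [[0, 0, 0], [0, 0, 0]], [[0, 0, 0], [0, 0, 0]], [[0, 0, 0], [0, 0, 0]], [[0, 0, 0], [0, 0, 0]], [[0, 0, 0], [0, 0, 0]]], fingers=0.6)

```text
time: 18.95
tool_pos: [466.4, -246.1, 318.7]
tcp_rot: [3.141, -0.002, 0.214]
contact_force: [-0.4, -0.4, 0.4]
grip_width: 55.5
finger_force: 0.0
```

Run:
```python
from plant import bot
from h import *
a=bot.capture("wrist")[:,:,::-1];cv2.imwrite("pics/w6raw.png",a)
c=a[0:260,100:440];cv2.imwrite("pics/w6.png",cv2.resize(c,None,fx=2.2,fy=2.2,interpolation=3))
```

```text
(no output)
```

View pics/w6.png

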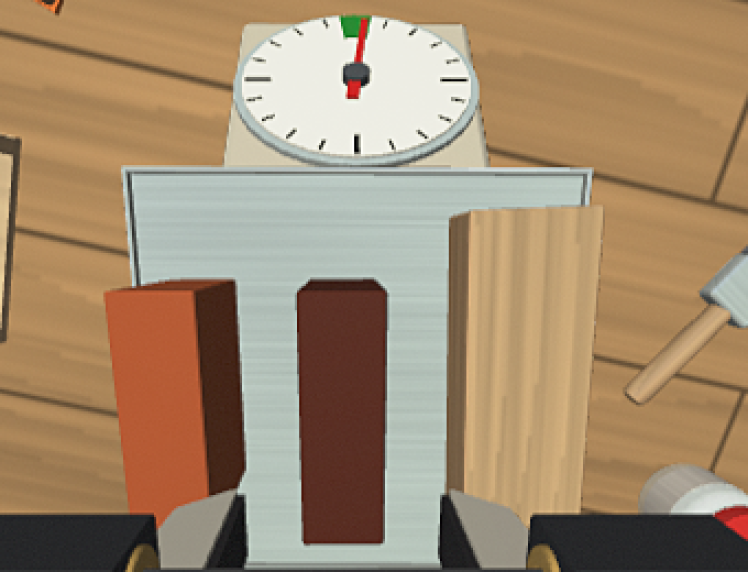

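Both blanks stand and the billet is in place. The pointer tip at (363,20) is in the green but towards its far edge, so I'll check it close up after settling.

Emit:
servo_tool(deltas=[[[0.05, 0.002, 0], [0, 0, 0]], [[0.05, 0.002, 0], [0, 0, 0]], [[0.04, 0.002, 0.02], [0, 0, 0]], [[0.02, 0, 0.04], [0, 0, 0]], [[0, 0, 0], [0, 0, 0]], [[0, 0, 0], [0, 0, 0]], [[0, 0, 0], [0, 0, 0]]])

```text
time: 19.88
tool_pos: [624.1, -218.7, 261.6]
tcp_rot: [3.139, -0.005, 0.213]
contact_force: [-0.5, 0.2, 0.8]
grip_width: 55.4
finger_force: 0.0
```

Run:
```python
from plant import bot
from h import *
a=bot.capture("wrist")[:,:,::-1].copy();m=bot.camera_model("wrist");np.savez("w7.npz",**m);cv2.imwrite("pics/w7raw.png",a)
p,R,o=cur(bot);print(p,o['time'])
c=proj(m,[632,-217,100]).ravel().astype(int);print(c)
x0,y0=max(c[0]-66,0),max(c[1]-60,0)
cv2.imwrite("pics/w7.png",cv2.resize(a[y0:y0+100,x0:x0+133],None,fx=6,fy=6,interpolation=3));print(x0,y0)
f=a.astype(float);b,g,r=f[...,0],f[...,1],f[...,2];M=np.zeros(r.shape);M[y0:y0+100,x0:x0+133]=1
w=np.clip(r-np.maximum(g,b)-60,0,None)*M;ys,xs=np.nonzero(w);W=w[ys,xs];print("red line x(y)",np.polyfit(ys,xs,1,w=np.sqrt(W)),ys.min(),ys.max())
G=((g>r+40)&(g>b+40))*M
for y in range(y0,y0+70):
    k=np.nonzero(G[y])[0]
    if len(k):print(y,k.min(),k.max(),[int(v) for v in np.nonzero(w[y]>20)[0]])
```

```text
[ 624.07250664 -218.73038245  261.42423784] 19.925
[254 172]
188 112
red line x(y) [-1.25774018e-01  2.76734051e+02] 133 183
129 249 263 []
130 249 263 []
131 249 263 []
132 249 262 []
133 249 262 [259, 260, 261]
134 249 262 [259, 260, 261]
135 250 262 [259, 260, 261]
136 250 262 [259, 260, 261]
137 250 262 [259, 260]
138 250 262 [258, 259, 260]
139 250 257 [258, 259, 260]
140 250 257 [258, 259, 260]
141 251 257 [258, 259, 260]
142 251 256 [258, 259, 260]
```

View pics/w7.png

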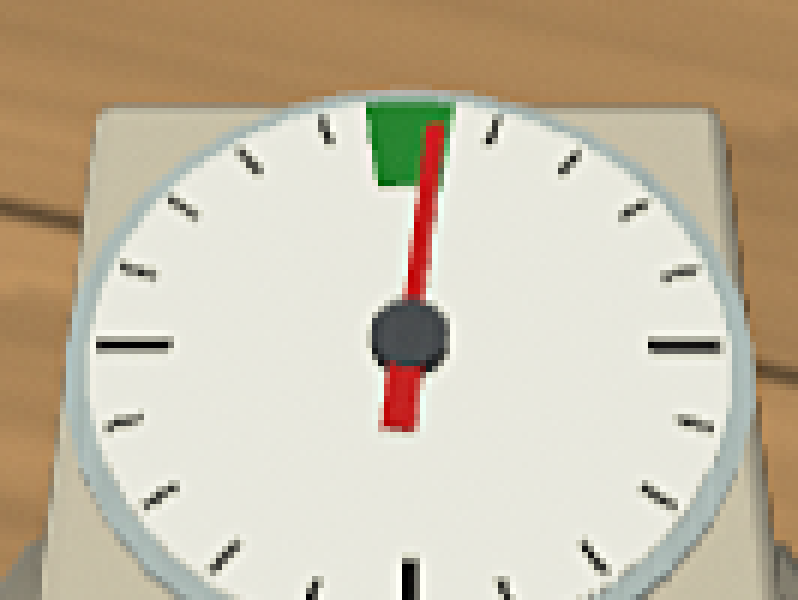

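Close-up: the pointer tip at (435,125) lies inside the green sector (367–453), which reads about 1.03 kg. The scale has settled, so I'm handing in.

```bash
python3 -c "
from plant import bot
print(bot.close_job())"
```

```text
the job is handed in; nothing more can be done
None
```

The job is handed in: I added mahogany and rosewood to the billet (about 497 g), and the pointer settled inside the green at about 1.03 kg; spruce and ebony were left in the rack.

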